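# Clear a jam of Petri dishes in a gravity chute

### The arm

A 7-joint arm with a two-finger parallel gripper is mounted at the origin on a cart in front of the work surface, level with it; the furniture and walls round the work are solid. World frame = base frame: x ahead of the robot, y to its left, z up, the work surface at z = 0. Lengths are in mm, angles in rad, forces in N, time in s.
With the tool pointing down it reaches from about 400 to 875 mm from the base axis. Payload 4.4 kg.
Tool frame: the origin (TCP) lies midway between the tips of the shut fingers; the grasp point (between the pads) lies 19 mm behind it; z points along the fingers, y is the line along which they close (so a half turn about z gives the same grasp; the last joint's range is limited). The gripper opens to 85 mm and grips with 20 to 120 N. Pads are 22 mm wide; open, the fingers measure 114 mm over their backs; the gripper's body (76 mm by 85 mm) begins 54 mm behind the grasp point. The pads swing forward as they close: fully open they stand 13 mm farther back than shut.
Start: joints at [-1.226, 0.628, 0.038, 1.517, -0.027, 0.996, -0.02], TCP at [259.551, 595.945, 231.313] pointing down, gripper open.
Joint ranges: [-3.06, 3.06], [-0.37, 2.12], [-1.25, 1.32], [0.18, 2.47], [-1.1, 4.24], [0.23, 1.98], [-2.94, 2.94]. Speed limits (rad/s): [2.57, 2.57, 3.14, 3.14, 3.14, 3.14, 3.14].

### API

Orientations are given as [roll, pitch, yaw] about the fixed x, y, z axes, in that order (R = Rz(yaw) Ry(pitch) Rx(roll)).
In Python, from cell import ctrl gives the robot as it stands.
- The arm moves only by the shell command python3 -m handwheel 'ROWS'. ROWS is JSON, a list of rows, each a list of 3 entries, a list of its own where there are three numbers: the turn, a rotation vector about the tool's x, y, z in degrees, then the shift along the tool's x, y, z in m, then the closure, from 0 (fully open) to 1 (shut). A call has 1 to 5 rows; each row shifts and turns the commanded pose from where the row before left it, along the tool's axes as they then stand; what a row does not reach is not made up. A row lasts 1/12 s, in which the tool goes at most 41.7 mm and 7.16 degrees, less where a joint would pass 70% of its speed; a pose out of reach is approached as far as the arm can. A call is refused whole if a number of a shift passes 0.0417 or a number of a turn 7.16, either way. A call with a gripper value outside its range is refused whole. The fingers move at their own pace and stop on an object; the grip force is fixed at half the most. Time passes only in rows, so rows that do not move let the fingers close. It gives the time, the measured TCP pose, the force, the opening and the grip force at its end, in the units of the state.
- ctrl.read_state(): the state, without advancing time (a new reading comes with each control period).
- ctrl.get_image(name): name is "side" or "top"; returns a dict with "pixels" (420x560x3 uint8, red, green, blue), "fx", "fy", "cx", "cy" (pixels), "k1" (the pictures are not rectified: a ray, as slopes to the right and down, at radius r is drawn at 1 + k1 r^2 times it, then the intrinsics apply), "pose" (4x4, takes a point from camera to world coordinates). Camera axes: x right, y up, looking along -z (the intrinsics and any distortion apply to the point x, -y, -z); pixel columns grow to the right and rows downward; lengths in mm; the calibration is good to about 2 mm. A picture is of the moment at which its call begins. There is no depth.
- ctrl.finish_job(): hands the job in; it is judged then, once.
The state is a dict: "clock": time; "qpos": joint angles; "qd": joint speeds; "tau": joint torques, N m; "eef_pos": TCP position; "tool_rot": TCP orientation; "force": force on the tool from outside, world axes, zero at the start; "torque": the same for the moment, N m; "width": finger opening in mm; "gripper_force": force on a finger pad.
Only numpy, scipy, OpenCV 4.12 (cv2) and the standard library are available. Lean on these libraries where they do the work, as an engineer would, in place of code of your own. Each camera call takes 0.05 s, during which the arm holds its last target. There are 200 camera calls.

### The job

Two Petri dishes have wedged side by side at the narrow mouth of the sloping chute and hold up a third one behind them. Gently slide one of the wedged pair back up the slope and let the dishes run down one after the other, until all three lie flat, in single file, in the narrow lane with the first one at the end stop. Do not lift any dish out of the chute or press hard on it, and leave the other things on the bench where they are.

Things in the scene. Friction and masses are not known exactly. Their poses are not given: they have to be found in the camera images.
- dish_a_center (a point): Petri dish with pale cream agar, one rigid piece 60 mm across, 15 mm high, 18 to 31 g, loose, flat on the slope; the point is its centre, 8 mm off the chute's floor; z: its upright axis. One of the pair wedged side by side, about 37 mm up the slope from the throat, on the side away from the robot (y +30 mm in the throat's axes)
- dish_b_center (a point): Petri dish with pale cream agar, one rigid piece 60 mm across, 15 mm high, 18 to 31 g, loose, flat on the slope; the point is its centre, 8 mm off the chute's floor; z: its upright axis. The other of the wedged pair, on the robot's side (y -30 mm in the throat's axes)
- dish_c_center (a point): Petri dish with pale cream agar, one rigid piece 60 mm across, 15 mm high, 18 to 31 g, loose, flat on the slope; the point is its centre, 8 mm off the chute's floor; z: its upright axis. The third, loose behind the wedged pair, about 90 mm up from the throat
- throat (a point): Mouth of the lane of a fixed, slippery sheet-metal chute that slopes down at 20 degrees to the robot's right. On its floor, mid-width, 100 mm above the worktop. x: down the slope along the lane; y: across, away from the robot; z: square off the floor. Lane: 72 mm wide inside. Let go, a dish slides down by itself (friction about 0.1); two abreast wedge here (dish on dish 0.6)
- hopper (a point): Point on the floor in the middle of the chute's open-topped hopper, 105 mm up the slope from the throat, axes as the throat's. The hopper is 128 mm wide inside, walls 34 mm high, its closed back end 185 mm up from the throat; over the last 28 mm its walls close in at 45 degrees to the lane. A neighbour gets by only when a wedged dish has been drawn back 25 to 40 mm and is kept there
- hood_edge (a point): Middle of the upper front edge of the fixed clear hood (3 mm thick, underside 20 mm off the floor), 22 mm up the slope from the throat, axes as the throat's. The hood covers the throat and the lane down to 150 mm below the throat, and the front rims of the wedged dishes; their lids are bare behind this edge. A fingertip pressed on a lid with about 5 N drags the dish
- lane_stop (a point): Foot of the upright stop at the lower end of the lane, on its floor, mid-width, 195 mm down the slope from the throat, axes as the throat's. The first dish ends with its rim against it, the others behind it up the lane
- notebook: black notebook, 208 x 149 x 18 mm, lying on the worktop to the right; origin at the centre of its underside; a bystander
- timer: white bench timer, 66 x 66 x 19 mm, at the back; origin at the centre of its underside; a bystander
- dye_bottle: small brown bottle with a black cap, 44 mm across, 85 mm high, behind the chute; origin at the centre of its foot; a bystander
- tape: green roll of tape, 82 mm across, 19 mm high, lying at the back left; origin at the centre of its underside; a bystander
There are look-alikes about, which are no part of the job. Leave any black or pink look-alike of the part that bears dish_b_center alone. What is shaped like the part that bears dish_a_center but red is not meant.

How it is judged:
By the outcome, as a careful person would: the job done as asked, in the order asked, and still so for the second after the job is handed in, with the robot touching nothing.
It also fails if it takes over 42 s, if anything falls off the work surface, if the arm or the gripper's body presses on something with over 40 N, if the wrist force passes 120 N, or if a joint passes its speed limit or range.

## Working session

There is one attempt and no reset: what is moved stays moved. The work goes in short steps, Python scripts to look and compute and a shell command to move; the robot and the scene stay as the last step left them, time stands still between calls to the robot, and variables do not carry over. Pictures are saved under pics/ and viewed, at most 10 in all, crops included, and the job is handed in when it is done.

```bash
ls; mkdir -p pics
python3 - <<'E'
from cell import ctrl
import cv2,numpy as np
s=ctrl.read_state(); print({k:np.round(v,3).tolist() for k,v in s.items()})
for n in("side","top"):
    i=ctrl.get_image(n); cv2.imwrite(f"pics/{n}0.png",i["pixels"][:,:,::-1]); print(n,i["fx"],i["fy"],i["cx"],i["cy"],i["k1"],np.round(i["pose"],3).tolist())
E
```

```text
pics
{'clock': 0.0, 'qpos': [-1.226, 0.629, 0.038, 1.518, -0.027, 0.996, -0.02], 'qd': [-0.0, -0.0, 0.0, 0.0, 0.0, 0.0, 0.002], 'tau': [-0.0, -56.341, 1.226, -19.345, 0.011, 0.011, -0.0], 'eef_pos': [259.271, 595.364, 230.375], 'tool_rot': [-3.14, 0.0, 2.731], 'force': [1.118, -0.354, -0.757], 'torque': [0.025, 0.051, 0.063], 'gripper_force': 0.0, 'width': 85.244}
side 423.1068087624251 423.1068087624251 279.06776599188856 208.2951647367272 0.019161261223660363 [[-0.958, 0.18, -0.225, 182.032], [-0.288, -0.641, 0.711, 1269.266], [-0.016, 0.746, 0.666, 1190.18], [0.0, 0.0, 0.0, 1.0]]
top 418.0601539398817 418.0601539398817 282.3368808319428 209.27364999353506 0.013099799272029816 [[0.058, 0.971, -0.231, 240.425], [-0.998, 0.056, -0.018, 117.551], [-0.005, 0.231, 0.973, 1467.783], [0.0, 0.0, 0.0, 1.0]]
```

View pics/top0.png

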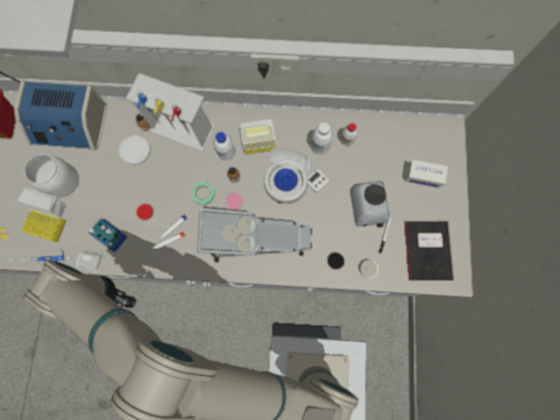

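View pics/side0.png

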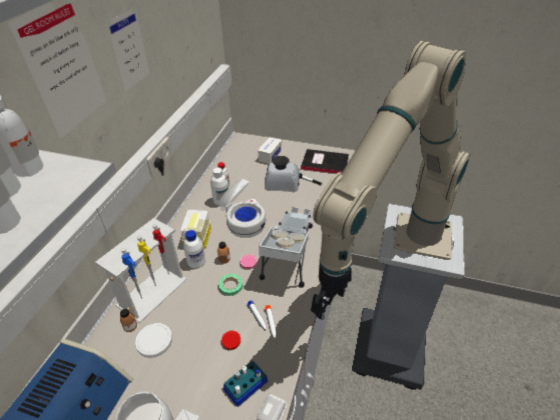

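The top view shows the chute at px (200–312, 208–252), with the dishes near (229,232), (246,222) and (245,240). The side view shows it at (262–312, 210–260). I'll enlarge both.

Run:
```python
import cv2,numpy as np
a=cv2.imread("pics/top0.png")[200:265,190:320]; b=cv2.imread("pics/side0.png")[200:265,250:320]
a=cv2.resize(a,None,fx=6,fy=6,interpolation=cv2.INTER_CUBIC)[:, :780]
b=cv2.resize(b,None,fx=6,fy=6,interpolation=cv2.INTER_CUBIC)
cv2.imwrite("pics/ta.png",a);cv2.imwrite("pics/sb.png",b)
```

```text
(no output)
```

View pics/ta.png

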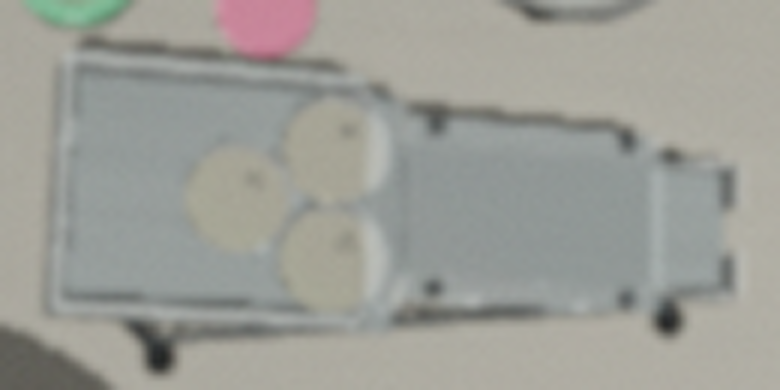

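View pics/sb.png

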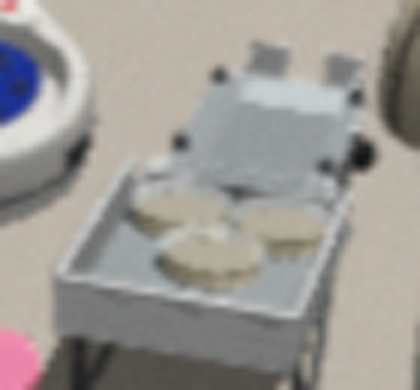

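The enlarged top crop is 6x with its origin at (190,200). C is centred at about (238,198), A (far) at (336,149) and B (near) at (332,260). The hood edge shows as a pale band from x≈362 to 390. The side view confirms that all three lie flat in the hopper.

```bash
cat > h.py <<'E'
import cv2,numpy as np
from cell import ctrl
from scipy.spatial.transform import Rotation as Ro
def ray(i,u,v):
    x,y=(u-i["cx"])/i["fx"],(v-i["cy"])/i["fy"]; r=np.hypot(x,y); q=r
    for _ in range(20): q=r/(1+i["k1"]*q*q)
    x,y=x*q/r,y*q/r; P=np.array(i["pose"]); return P[:3,3],P[:3,:3]@[x,-y,-1]
def onz(i,u,v,z):
    o,d=ray(i,u,v); return o+d*(z-o[2])/d[2]
def proj(i,p):
    P=np.array(i["pose"]); c=P[:3,:3].T@(np.array(p)-P[:3,3]); x,y=c[0]/-c[2],-c[1]/-c[2]; k=1+i["k1"]*(x*x+y*y)
    return i["fx"]*x*k+i["cx"],i["fy"]*y*k+i["cy"]
E
python3 - <<'E'
from h import *
t=ctrl.get_image("top")
f=lambda x,y:(190+(x+.5)/6-.5,200+(y+.5)/6-.5)
A=onz(t,*f(336,149),126.7);B=onz(t,*f(332,260),126.7);C=onz(t,*f(238,198),145)
for n,p in zip("ABC",(A,B,C)): print(n,p.round(1))
print("AB",np.linalg.norm(A-B),"AC",np.linalg.norm(A-C),"BC",np.linalg.norm(B-C))
for q,z in(((62,55),195),((50,312),195),((730,165),60),((730,290),60)): print(q,onz(t,*f(*q),z).round(1))
m=(A+B)/2; d=B-A; d/=np.linalg.norm(d); x=-np.cross([0,0,1],d) # candidate downslope
yaw=np.arctan2(x[1],x[0]); print("x",x,"yaw",yaw)
s=np.deg2rad(20); X=np.r_[x[:2]*np.cos(s),-np.sin(s)];Y=-d;Z=np.cross(X,Y);print(X,Y,Z)
M=m-15*Z; print("throat est",M+37*X, "C in axes",(C-m)@X,(C-m)@Y)
S=ctrl.get_image("side")
for n,p in zip("ABC",(A,B,C)): print(n,(np.array(proj(S,p))-[250,200])*6)
E
```

```text
A [500.8 259.9 126.7]
B [439.8 257.2 126.7]
C [467.6 308.2 145. ]
AB 61.01940178678046 AC 61.42360110047208 BC 60.86291491360806
(62, 55) [529.2 399.4 195. ]
(50, 312) [394.8 391.4 195. ]
(730, 165) [517.4  41.6  60. ]
(730, 290) [445.7  38.5  60. ]
x [-0.0435948   0.99904929 -0.        ] yaw 1.614404947427016
[-0.04096571  0.93879925 -0.34202014] [ 0.99904929  0.0435948  -0.        ] [ 0.0149103  -0.34169498 -0.93969262]
throat est [468.58223749 298.40080815 128.14064401] C in axes 40.46680730416919 -0.5618242588513758
A [179.28618824 199.57655821]
B [280.36135047 216.62200372]
C [210.3882984  246.20511993]
```

```bash
cat >> h.py <<'E'
s20=np.deg2rad(20)
X=np.r_[np.array([.045,-.999])*np.cos(s20),-np.sin(s20)]; Y=np.array([.999,.045,0]); Z=np.cross(X,Y)
T=np.array([471.5,229,100.])
RT=np.c_[-Y,-X,-Z]
def W(x,y,z): return T+x*X+y*Y+z*Z
def rem(x,y,z):
    s=ctrl.read_state(); R=Ro.from_euler("xyz",s["tool_rot"]).as_matrix(); p=np.array(s["eef_pos"])
    print("t",round(s["clock"],2),"TCP in throat axes",(np.array([X,Y,Z])@(p-T)).round(1),"F throat",(np.array([X,Y,Z])@s["force"]).round(1))
    print(" turn deg(tool)",np.rad2deg(Ro.from_matrix(R.T@RT).as_rotvec()).round(1),"shift world",(W(x,y,z)-p).round(1),"shift tool now",(R.T@(W(x,y,z)-p)).round(1))
E
python3 - <<'E'
from h import *
print(W(-51,30,15),W(-51,30,75)); rem(-51,30,75)
E
```

```text
[499.54426903 273.10122749 131.5387831 ] [500.46772342 252.6005401  187.92180627]
t 0.2 TCP in throat axes [-397.8 -195.4   -5.7] F throat [-0.2  0.3 -0.8]
 turn deg(tool) [-19.7   4.5 -25.9] shift world [ 241.  -343.   -42.8] shift tool now [-358.  -218.1   43.1]
```

```bash
python3 -m handwheel '[[[0,0,0],[-0.025,-0.015,-0.015],1],[[0,0,0],[-0.033,-0.02,-0.015],1],[[0,0,0],[-0.033,-0.02,0],1],[[0,0,0],[-0.033,-0.02,0],1],[[0,0,0],[-0.033,-0.02,0],1]]'; python3 -m handwheel '[[[0,0,0],[-0.033,-0.02,0],1],[[0,0,0],[-0.033,-0.02,0],1],[[0,0,0],[-0.033,-0.02,0],1],[[0,0,0],[-0.033,-0.02,0],1],[[0,0,0],[-0.015,-0.01,0],1]]'; python3 -m handwheel '[[[-5,1.2,-6.6],[0,0,0],1],[[-5,1.2,-6.6],[0,0,0],1],[[-5,1.2,-6.6],[0,0,0],1],[[-5,1.2,-6.6],[0,0,0],1],[[0,0,0],[0,0,0],1]]'; python3 -c "
from h import *
rem(-51,30,75)"
```

```text
clock: 0.62
eef_pos: [366.3, 444.6, 261.6]
tool_rot: [3.141, 0.0, 2.731]
force: [0.8, 0.8, 0.2]
width: 25.7
gripper_force: 0.0
clock: 1.03
eef_pos: [467.8, 299.2, 261.4]
tool_rot: [-3.14, 0.003, 2.724]
force: [0.5, -0.1, 0.6]
width: -0.1
gripper_force: 0.0
clock: 1.45
eef_pos: [466.2, 299.4, 260.3]
tool_rot: [2.841, -0.013, 3.12]
force: [1.0, -2.4, -0.1]
width: -0.3
gripper_force: 0.0
t 1.45 TCP in throat axes [-121.1   -2.2  126.5] F throat [2.4 0.9 0.7]
 turn deg(tool) [-2.7  0.5 -3.9] shift world [ 34.3 -46.8 -72.3] shift tool now [-36.2 -65.2  55. ]
```

```bash
python3 -m handwheel '[[[-2.7,0.5,-3.9],[-0.009,-0.018,0],1],[[0,0,0],[-0.009,-0.018,0.017],1],[[0,0,0],[-0.008,-0.018,0.017],1],[[0,0,0],[-0.006,-0.016,0.017],1],[[0,0,0],[0,0,0],1]]'; python3 -c "
from h import *
for n in('top','side'):
    i=ctrl.get_image(n); o=np.array([proj(i,W(-50,20,40))]).astype(int)[0]
    c=i['pixels'][max(o[1]-45,0):o[1]+45,o[0]-50:o[0]+50,::-1]; print(n,o)
    globals()[n]=cv2.resize(c,(400,360),interpolation=cv2.INTER_CUBIC)
cv2.imwrite('pics/c1.png',np.hstack([top,side]))
rem(-51,30,30)"
```

```text
clock: 1.87
eef_pos: [497.1, 254.9, 186.1]
tool_rot: [2.797, -0.006, -3.096]
force: [-0.6, -0.9, -0.7]
width: 0.3
gripper_force: 0.0
top [243 225]
side [282 228]
t 1.97 TCP in throat axes [-57.3  26.8  74.8] F throat [-0.4 -0.6  0.8]
 turn deg(tool) [-0.  -0.2  0.3] shift world [  2.7   9.5 -44.2] shift tool now [-3.3 -6.3 44.8]
```

View pics/c1.png

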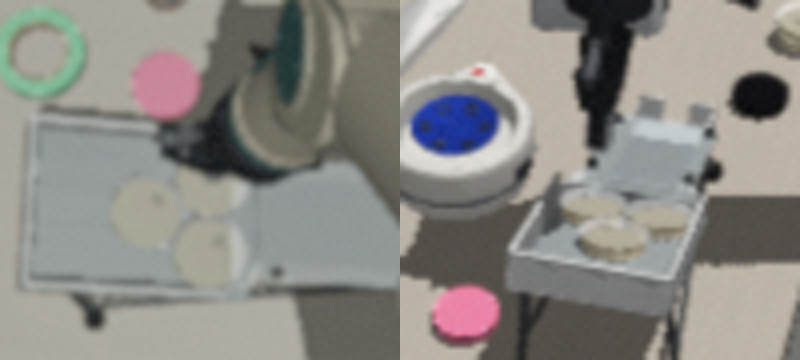

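The fingertip is above dish A, at about (595,140) in the side crop. The side view stays clear of the arm. Next I descend to just above the lid.

```bash
python3 -m handwheel '[[[0,0,0],[-0.003,-0.004,0.018],1],[[0,0,0],[0,0,0.018],1],[[0,0,0],[0,0,0.014],1],[[0,0,0],[0,0,0.005],1],[[0,0,0],[0,0,0],1]]'; python3 -c "
from h import *
rem(-51,30,15)"
```

```text
clock: 2.38
eef_pos: [499.0, 274.7, 137.5]
tool_rot: [2.792, 0.001, -3.088]
force: [0.1, -0.1, 0.3]
width: -0.3
gripper_force: 0.0
t 2.38 TCP in throat axes [-54.6  29.5  20. ] F throat [-0.   0.1  0.3]
 turn deg(tool) [ 0.  -0.1  0.5] shift world [ 0.5 -1.6 -6. ] shift tool now [-0.4 -3.6  5. ]
```

```bash
python3 -m handwheel '[[[0,0,0],[0,0,0.0015],1],[[0,0,0],[0,0,0.0015],1],[[0,0,0],[0,0,0],1]]'; python3 -m handwheel '[[[0,0,0],[0,0,0.001],1],[[0,0,0],[0,0,0],1]]';python3 -c "
from h import *
rem(-51,30,15)"
```

```text
clock: 2.63
eef_pos: [500.4, 273.9, 135.1]
tool_rot: [2.792, 0.003, -3.09]
force: [-0.1, 0.6, -0.6]
width: 0.0
gripper_force: 0.0
clock: 2.8
eef_pos: [500.2, 273.9, 133.7]
tool_rot: [2.792, 0.002, -3.091]
force: [0.7, -0.5, -0.0]
width: 0.7
gripper_force: 0.0
t 2.8 TCP in throat axes [-52.5  30.7  16.7] F throat [0.5 0.7 0.2]
 turn deg(tool) [ 0.  -0.   0.4] shift world [-0.6 -0.8 -2.1] shift tool now [ 0.7 -1.5  1.7]
```

```bash
python3 -m handwheel '[[[0,0,0],[0,0,0.001],1],[[0,0,0],[0,0,0],1]]';python3 -m handwheel '[[[0,0,0],[0,0,0.0005],1],[[0,0,0],[0,0,0],1]]'; python3 -c "
from h import *
rem(-51,30,15)"
```

```text
clock: 2.97
eef_pos: [500.1, 274.3, 132.5]
tool_rot: [2.792, 0.002, -3.091]
force: [0.5, -0.3, 0.7]
width: 0.0
gripper_force: 0.4
clock: 3.13
eef_pos: [500.2, 274.4, 132.3]
tool_rot: [2.792, 0.002, -3.091]
force: [-0.8, -1.9, 3.4]
width: 0.3
gripper_force: 2.2
t 3.13 TCP in throat axes [-52.4  30.7  15.3] F throat [ 0.5 -0.9  3.8]
 turn deg(tool) [ 0.  -0.   0.4] shift world [-0.6 -1.3 -0.8] shift tool now [ 0.7 -1.4  0.3]
```

```bash
python3 -m handwheel '[[[0,0,0],[0,0,0.0004],1],[[0,0,0],[0,0,0],1]]';python3 -m handwheel '[[[0,0,0],[0,0.001,0],1],[[0,0,0],[0,0.002,0],1],[[0,0,0],[0,0.002,0],1]]'; python3 -c "
from h import *
rem(-85,30,15)"
```

```text
clock: 3.3
eef_pos: [500.2, 274.4, 132.2]
tool_rot: [2.792, 0.002, -3.091]
force: [-1.6, -3.2, 8.2]
width: -0.1
gripper_force: 4.2
clock: 3.55
eef_pos: [500.7, 278.1, 133.6]
tool_rot: [2.793, 0.003, -3.092]
force: [0.7, -4.9, 5.9]
width: -0.3
gripper_force: 3.4
t 3.55 TCP in throat axes [-56.4  31.4  15.2] F throat [2.7 0.5 7.2]
 turn deg(tool) [-0.1  0.1  0.3] shift world [-2.6 26.9  9.6] shift tool now [ 1.2 28.6  0.2]
```

```bash
python3 -m handwheel '[[[0,0,0],[0,0.002,0],1],[[0,0,0],[0,0.0025,0],1],[[0,0,0],[0,0.0025,0],1],[[0,0,0],[0,0.002,0],1]]'; python3 -c "
from h import *
rem(-85,30,15)
i=ctrl.get_image('side'); o=np.array([proj(i,W(-50,0,20))]).astype(int)[0]; print(o)
c=i['pixels'][o[1]-35:o[1]+35,o[0]-40:o[0]+40,::-1]
cv2.imwrite('pics/c2.png',cv2.resize(c,(640,560),interpolation=cv2.INTER_CUBIC))"
```

```text
clock: 3.88
eef_pos: [500.3, 286.8, 136.8]
tool_rot: [2.793, 0.003, -3.092]
force: [0.2, -4.2, 5.8]
width: 0.2
gripper_force: 3.4
t 3.88 TCP in throat axes [-65.6  31.4  15.2] F throat [ 1.9 -0.   6.9]
 turn deg(tool) [-0.   0.1  0.3] shift world [-2.2 18.3  6.4] shift tool now [ 1.3 19.4  0.2]
[287 234]
```

View pics/c2.png

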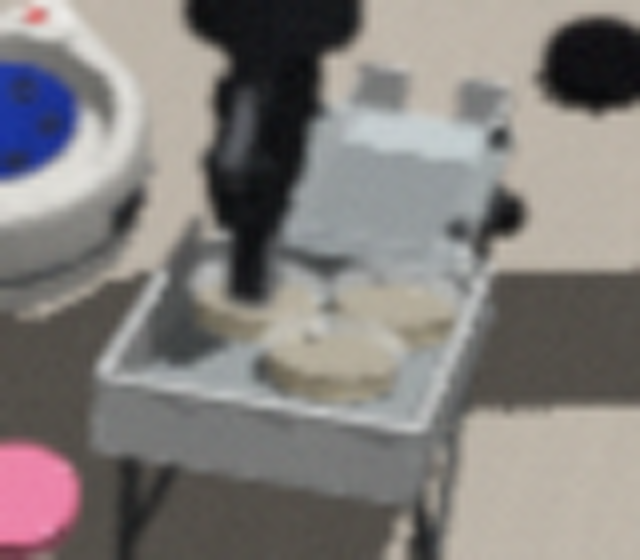

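A at crop (255,295) has moved back about 13 mm. C, at (330,355), is pushed back and towards the near side. B, at (395,300), still waits. I'll carry on to about 30 mm.

```bash
python3 -m handwheel '[[[0,0,0],[0,0.0025,0],1],[[0,0,0],[0,0.0025,0],1],[[0,0,0],[0,0.0025,0],1],[[0,0,0],[0,0.0025,0],1],[[0,0,0],[0,0.0025,0],1]]';  python3 -m handwheel '[[[0,0,0],[0,0.002,0],1],[[0,0,0],[0,0.002,0],1],[[0,0,0],[0,0,0],1],[[0,0,0],[0,0,0],1]]'; python3 -c "
from h import *
rem(-85,30,15)
i=ctrl.get_image('side'); o=np.array([proj(i,W(-50,0,20))]).astype(int)[0]; print(o)
c=i['pixels'][o[1]-45:o[1]+30,o[0]-40:o[0]+40,::-1]
cv2.imwrite('pics/c3.png',cv2.resize(c,(640,600),interpolation=cv2.INTER_CUBIC))"
```

```text
clock: 4.35
eef_pos: [499.7, 298.4, 141.0]
tool_rot: [2.793, 0.003, -3.092]
force: [0.3, -4.7, 5.0]
width: -0.2
gripper_force: 3.4
clock: 4.68
eef_pos: [499.4, 303.0, 142.6]
tool_rot: [2.792, 0.003, -3.091]
force: [0.4, -2.6, 6.1]
width: 0.1
gripper_force: 3.3
t 4.68 TCP in throat axes [-82.9  31.2  15.2] F throat [0.3 0.3 6.6]
 turn deg(tool) [0.  0.1 0.4] shift world [-1.3  2.   0.5] shift tool now [1.2 2.2 0.2]
[287 234]
```

View pics/c3.png

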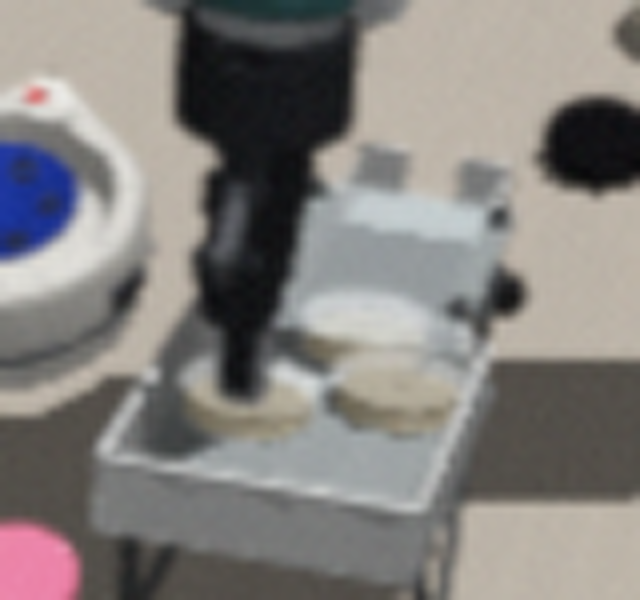

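B, at crop (365,330), is now sliding under the hood to the throat's middle. A, at (250,400), is held. C, at (395,390), lies beside it on the near side. I'll wait while B and C run.

```bash
cat >> h.py <<'E'
def blobs(n='side'):
    i=ctrl.get_image(n); p=i['pixels'].astype(int); m=((p[...,0]-p[...,2]>10)).astype(np.uint8)
    q=np.zeros_like(m); poly=np.array([proj(i,W(*c)) for c in((-180,60,8),(-28,60,8),(0,34,8),(190,34,8),(190,-34,8),(0,-34,8),(-28,-60,8),(-180,-60,8))]).astype(int)
    cv2.fillPoly(q,[poly],1); m&=q
    k,_,st,ce=cv2.connectedComponentsWithStats(m)
    P0=W(0,0,15)
    for j in range(1,k):
        if st[j,4]>5:
            o,d=ray(i,*ce[j]); w=o+d*((P0-o)@Z)/(d@Z); print(n,st[j].tolist(),'throat xy',(np.array([X,Y])@(w-T)).round(0))
    return i
E
python3 -m handwheel '[[[0,0,0],[0,0,0],1],[[0,0,0],[0,0,0],1],[[0,0,0],[0,0,0],1],[[0,0,0],[0,0,0],1],[[0,0,0],[0,0,0],1]]'; python3 -m handwheel '[[[0,0,0],[0,0,0],1],[[0,0,0],[0,0,0],1],[[0,0,0],[0,0,0],1],[[0,0,0],[0,0,0],1],[[0,0,0],[0,0,0],1]]'; python3 -c "
from h import *
rem(-85,30,15)
i=blobs(); o=np.array([proj(i,W(-10,0,20))]).astype(int)[0]; print(o)
c=i['pixels'][o[1]-40:o[1]+35,o[0]-40:o[0]+40,::-1]
cv2.imwrite('pics/c4.png',cv2.resize(c,(640,600),interpolation=cv2.INTER_CUBIC))"
```

```text
clock: 5.15
eef_pos: [499.4, 303.0, 142.7]
tool_rot: [2.792, 0.003, -3.091]
force: [-0.0, -2.8, 5.6]
width: -0.5
gripper_force: 3.3
clock: 5.57
eef_pos: [499.4, 303.0, 142.7]
tool_rot: [2.792, 0.003, -3.091]
force: [0.8, -1.9, 6.2]
width: 0.3
gripper_force: 3.3
t 5.57 TCP in throat axes [-82.9  31.2  15.2] F throat [-0.4  0.7  6.5]
 turn deg(tool) [0.  0.1 0.4] shift world [-1.3  2.   0.5] shift tool now [1.2 2.1 0.2]
side [270, 236, 16, 8, 83] throat xy [-92.  25.]
[290 230]
```

View pics/c4.png

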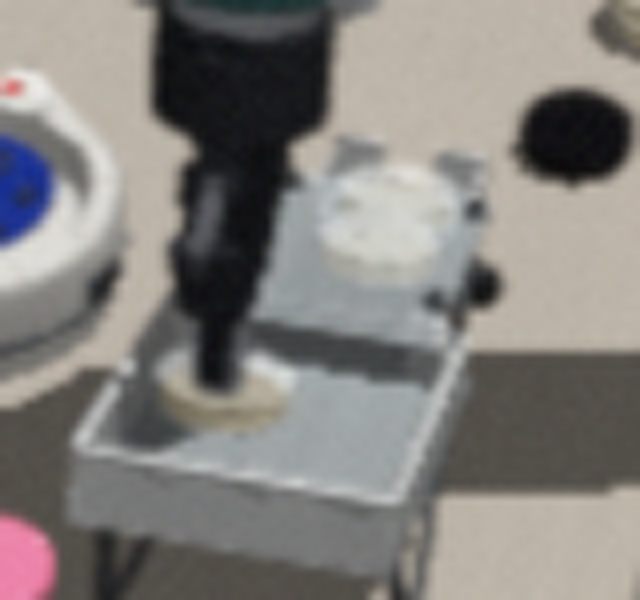

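B and C are in the lane under the hood, at (390,190) and (380,250). A alone is held, at (225,395). Now I lift straight off the lid and let A run.

```bash
python3 -m handwheel '[[[0,0,0],[0,0,-0.01],1],[[0,0,0],[0,0,-0.03],1],[[0,0,0],[0,0,-0.03],1],[[0,0,0],[0,0.02,-0.03],1],[[0,0,0],[0,0.02,-0.02],1]]'; python3 -m handwheel '[[[0,0,0],[0,0.03,0],1],[[0,0,0],[0,0.03,0],1],[[0,0,0],[0,0,0],1],[[0,0,0],[0,0,0],1],[[0,0,0],[0,0,0],1]]';python3 -m handwheel '[[[0,0,0],[0,0,0],1],[[0,0,0],[0,0,0],1],[[0,0,0],[0,0,0],1],[[0,0,0],[0,0,0],1],[[0,0,0],[0,0,0],1]]'; python3 -c "
from h import *
rem(-85,30,15)
out=[]
for n in('top','side'):
    i=blobs(n); o=np.array([proj(i,W(10,0,20))]).astype(int)[0]; print(o)
    c=i['pixels'][o[1]-45:o[1]+45,o[0]-60:o[0]+60,::-1]
    out.append(cv2.resize(c,(400,300),interpolation=cv2.INTER_CUBIC))
cv2.imwrite('pics/c5.png',np.hstack(out))"
```

```text
clock: 6.03
eef_pos: [499.4, 297.9, 271.0]
tool_rot: [2.793, 0.003, -3.094]
force: [0.7, -0.6, 0.7]
width: -0.0
gripper_force: 0.0
clock: 6.45
eef_pos: [495.1, 355.3, 288.6]
tool_rot: [2.794, 0.001, -3.09]
force: [0.5, -1.4, 0.3]
width: 0.0
gripper_force: 0.0
clock: 6.87
eef_pos: [495.6, 355.6, 288.7]
tool_rot: [2.793, 0.001, -3.091]
force: [0.1, -0.4, -0.1]
width: 0.1
gripper_force: 0.0
t 6.87 TCP in throat axes [-182.4   29.8  134.4] F throat [0.5 0.  0.1]
 turn deg(tool) [-0.  -0.1  0.3] shift world [   2.5  -50.6 -145.5] shift tool now [  0.2 -97.4 119.5]
top [236, 215, 53, 31, 600] throat xy [ 4. 16.]
top [270, 231, 39, 18, 445] throat xy [126. -14.]
[259 234]
[291 228]
```

View pics/c5.png

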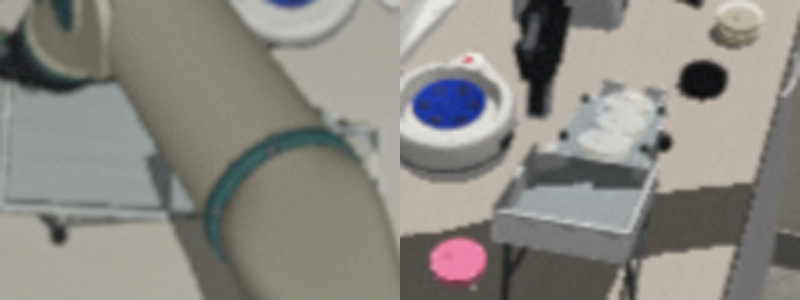

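The hopper is empty, and the dishes are stacked along the lane in the side view at (628,105), (625,122) and (605,142). I'll move the arm clear so the top view can confirm it.

```bash
python3 -m handwheel '[[[0,0,0],[0.02,0.03,0],1],[[0,0,0],[0.025,0.03,0],1],[[0,0,0],[0.025,0.03,0],1],[[0,0,0],[0.025,0.03,0],1],[[0,0,0],[0.025,0.03,0],1]]'; python3 -m handwheel '[[[0,0,0],[0.025,0.03,0],1],[[0,0,0],[0.025,0.03,0],1],[[0,0,0],[0.025,0.03,0],1],[[0,0,0],[0,0,0],1],[[0,0,0],[0,0,0],1]]'; python3 -c "
from h import *
out=[]
for n in('top','side'):
    i=ctrl.get_image(n); o=np.array([proj(i,W(100 if n=='top' else 60,0,20))]).astype(int)[0]
    c=i['pixels'][o[1]-30:o[1]+30,o[0]-40:o[0]+40,::-1]
    out.append(cv2.resize(c,(400,300),interpolation=cv2.INTER_CUBIC))
    print(n,[((np.array(proj(i,W(x,0,15)))-o+[40,30])*5).astype(int).tolist() for x in(165,105,45)])
cv2.imwrite('pics/c6.png',np.hstack(out))"
```

```text
clock: 7.38
eef_pos: [366.9, 491.6, 340.6]
tool_rot: [2.792, 0.001, -3.091]
force: [0.5, 0.1, 0.2]
width: -0.3
gripper_force: 0.0
clock: 7.8
eef_pos: [285.7, 573.5, 371.6]
tool_rot: [2.791, 0.002, -3.084]
force: [0.5, -0.6, -0.0]
width: 0.1
gripper_force: 0.0
top [[288, 159], [205, 153], [121, 147]]
side [[226, 108], [211, 137], [195, 167]]
```

View pics/c6.png

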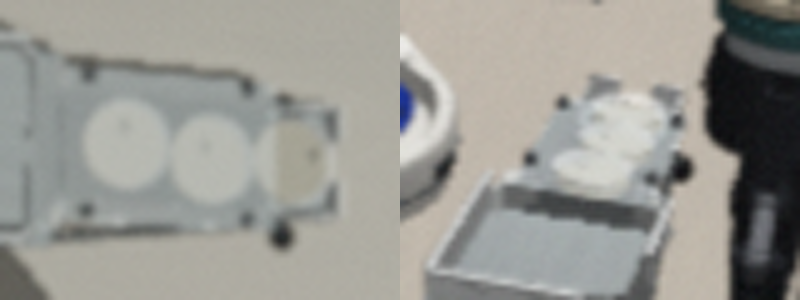

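The top view shows the three dishes in single file at (295,158), (210,158) and (125,145). The expected points are (288,159), (205,153) and (121,147), and the first is at the stop.

```bash
python3 -c "
from cell import ctrl
print(ctrl.finish_job())"
```

```text
the job is handed in; nothing more can be done
None
```

The job is handed in: all three dishes lie flat in single file in the lane with the first at the end stop, after about 8 s of the 42 s allowed, and peak pressing force was about 8–9 N against your suggested 5 N.

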